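# Pose the plaster relief and hold the reflector for its photo

## Robot

A 6-joint arm with a two-finger parallel gripper is mounted at the origin on a cart in front of the work surface, level with it; the furniture and walls round the work are solid. World frame = base frame: x ahead of the robot, y to its left, z up, the work surface at z = 0. Lengths are in mm, angles in rad, forces in N, time in s.
With the tool pointing down it reaches from about 325 to 750 mm from the base axis. Payload 7.6 kg.
Tool frame: the origin (TCP) lies midway between the tips of the shut fingers; the grasp point (between the pads) lies 19 mm behind it (arm.pinch_z is the z of the grasp point in the tool frame, in mm); z points along the fingers, y is the line along which they close (so a half turn about z gives the same grasp; the last joint's range is limited). The gripper opens to 85 mm and grips with 20 to 120 N. Pads are 22 mm wide; open, the fingers measure 114 mm over their backs; the gripper's body (76 mm by 85 mm) begins 54 mm behind the grasp point. The pads swing forward as they close: fully open they stand 13 mm farther back than shut.
Start: joints at [1.078, 0.052, 1.401, -0, 1.689, -0.07], TCP at [215.402, 478.798, 231.323] pointing down, gripper open.
Joint ranges: [-2.9, 2.9], [-0.91, 2.17], [0.12, 2.37], [-1.06, 4.2], [0.26, 2.73], [-2.93, 2.93]. Speed limits (rad/s): [2.57, 2.57, 3.01, 3.14, 3.14, 3.14].

## Interface

Orientations are given as a rotation vector (axis times angle).
In Python, from cell import arm gives the robot as it stands. The module is installed in compiled form; this text tells all that it offers.
- The arm moves only by the tool apply_moves, never from a script. Its argument "series" is a list of rows, each a list of 7 numbers: the shift along the tool's x, y, z in m, then the turn, a rotation vector about the tool's x, y, z in rad, then the finger opening in m, from 0 to 0.0854. In form: [[dx, dy, dz, rx, ry, rz, grip], ...]. A call has 1 to 20 rows; each row shifts and turns the commanded pose from where the row before left it, along the tool's axes as they then stand; what a row does not reach is not made up. A row lasts 1/12 s, in which the tool goes at most 41.7 mm and 7.16 degrees, less where a joint would pass 70% of its speed; a pose out of reach is approached as far as the arm can. A call is refused whole if a number of a shift passes 0.0417 or a number of a turn 0.125, either way. A call with a gripper value outside its range is refused whole. The fingers move at their own pace and stop on an object; "force" is the grip in N (left out, the last holds). Time passes only in rows, so rows that do not move let the fingers close. It gives the time, the measured TCP pose, the force, the opening and the grip force at its end, in the units of the state.
- arm.sense(): the state, without advancing time (a new reading comes with each control period).
- arm.snapshot(name): name is "scene" or "top"; returns a dict with "color" (420x560x3 uint8, red, green, blue), "depth" (420x560 float32, mm along the optical axis (not along the pixel's ray), 0 where there is no reading), "fov_y" (degrees; the focal length in pixels is half the picture's height over the tangent of half this angle, whatever the lens; pixels are square), "cx", "cy" (the principal point, pixels), "world_to_cam" (4x4, takes a point from world to camera coordinates). Camera axes: x right, y down, z forward; pixel columns grow to the right and rows downward; lengths in mm; the calibration is good to about 2 mm. A picture is of the moment at which its call begins.
- arm.hand_in(): hands the job in; it is judged then, once.
Trained networks look in a picture, given as the dict that the camera call returned (one of the last four; its "shot" number tells which), for a name from the list of things; names that differ only in an ending like _2 or _b are one class to them, and where a whole thing is asked for, a point or a joint stands for the part that bears it (a point fixed in the world has none). Each returns a list of dicts, best first, with "conf" (0 to 1); they miss things now and then, are a little off and sometimes report something else, mostly with a low value. They report only what shows in the picture. A call takes as long as a camera call.
- arm.silhouettes(picture, name): "mask" (420x560 bool, what is visible of it).
- arm.tip_of(picture, name): "location" ([x, y, z] in mm, in world coordinates, good to about 4 mm: a listed point, or the origin of a listed thing).
The state is a dict: "clock": time; "qpos": joint angles; "joint_vel": joint speeds; "tau": joint torques, N m; "position": TCP position; "tcp_rot": TCP orientation; "wrist_force": force on the tool from outside, world axes, zero at the start; "ft_torque": the same for the moment, N m; "grip_width": finger opening in mm; "gripper_force": force on a finger pad.
Only numpy, scipy, OpenCV 4.12 (cv2) and the standard library are available. Lean on these libraries where they do the work, as an engineer would, in place of code of your own. Each camera call takes 0.05 s, during which the arm holds its last target. There are 200 camera calls.

## Task

Get the flat plaster relief that lies at the right-hand end of the table ready for its photo: lay it face up, centred and square on the small wooden block of the photo stand (either way round; it overhangs the block evenly on all sides) and let go of it. Then take the round wooden bar of the stand's white reflector flap, raise the flap to 50 degrees above level and finish while holding it there, still, because it drops flat when let go. Leave the clay cross, the little house and the eraser where they are.

Things in the scene. Friction and masses are not known exactly. Their poses are not given: they have to be found in the camera images.
- relief_center (a point): centre of the loose relief, a plain cream-white plaster tile lying face up near the right-hand end of the table: 52 mm (its x) by 78 mm (its y), 10 mm thick plus 3 mm of raised detail on top, about 0.09 kg. The point is 5 mm above its underside; z points out of its face. Grasp it across the 52 mm.
- stand: photo stand, fixed; place and turn vary. Origin on the table under the hinge axis; x level, from the block to the flap's free edge; y along the hinge. Base board 10 mm thick, x -140..85, y +-75 mm. Wooden block 46 (x) by 72 mm (y), top 36 mm above the table, centred at x = -95 mm. Under the hinge a rail 18 mm thick, 38 mm high; at x = 74 mm a 41 mm high rest carries the lowered flap.
- block_top (a point): centre of the top face of the stand's wooden block, 36 mm above the table; axes parallel to the stand's. The relief belongs here with its 52 mm side along x and its 78 mm side along y, so that it overhangs the block by 3 mm all round.
- flap_hinge (a point): middle of the flap's hinge axis, 45 mm above the table; the axis runs along the stand's y.
- flap_bar (a point): middle of the flap's grip, a round wooden bar 12 mm thick, 110 mm long, parallel to the hinge and 155 mm from its axis; 45 mm above the table when the flap is down, with free space below. Two 8 mm steel rods, 45 mm either side of this point, hold it 65 mm beyond the panel's edge; take it between the rods.
- flap (a joint): angle of the white reflector flap (panel 144 mm along the hinge, out to 90 mm from it, 9 mm thick), rad: 0 lying flat (start), grows as the bar rises and swings over towards the block, stops at 1.40. About 0.3 kg, no spring, hardly any friction: it falls flat from any angle when let go. 50 degrees = 0.873; the bar's centre is then 164 mm above the table.
- cross: bystander: loose unpainted clay cross, 46 x 44 x 8 mm, flat on the table; origin at the centre of its underside. It and the relief swap places at random.
- house: bystander: loose plain plaster model house, 53 x 61 x 72 mm; origin at the centre of its underside.
- rubber: bystander: loose eraser in a blue sleeve, 20 x 45 x 11 mm; origin at the centre of its underside.

How it is judged:
By the outcome, as a careful person would: the job done as asked, in the order asked, and still so for the second after the job is handed in, while the arm keeps its last pose, push and grip.
It also fails if it takes over 54 s, if anything falls off the work surface, if the arm or the gripper's body presses on something with over 40 N, if the wrist force passes 120 N, or if a joint passes its speed limit or range.

## Working session

There is one attempt and no reset: what is moved stays moved. The work goes in short steps, Python scripts to look and compute and a tool call to move; the robot and the scene stay as the last step left them, time stands still between calls to the robot, and variables do not carry over. Pictures are saved under pics/ and viewed, at most 10 in all, crops included, and the job is handed in when it is done.

Besides the shell and the picture viewer there is one more tool, called as name([rows], argument=value, ...), one row to a line, values as JSON. apply_moves: Moves the arm, as the interface text tells. Its arguments: {"type":"object","properties":{"series":{"type":"array"},"force":{"type":"number"}},"required":["series"]}

```bash
mkdir -p pics
cat > h.py <<'E'
import numpy as np, cv2
from cell import arm
from scipy.spatial.transform import Rotation as R
def cloud(p):
    d=p["depth"]; f=210/np.tan(np.radians(p["fov_y"])/2)
    v,u=np.mgrid[:420,:560]
    c=np.stack([(u-p["cx"])*d/f,(v-p["cy"])*d/f,d],-1)
    T=np.linalg.inv(p["world_to_cam"])
    w=c@T[:3,:3].T+T[:3,3]; w[d<=0]=np.nan
    return w
E
python3 - <<'E'
from h import *
s=arm.sense(); print({k:np.round(v,3) for k,v in s.items()}, arm.pinch_z)
for n in("top","scene"):
    p=arm.snapshot(n); cv2.imwrite(f"pics/{n}0.png",p["color"][...,::-1]); w=cloud(p)
    print(n,np.round(np.linalg.inv(p["world_to_cam"])[:3,3]))
    for t in("relief_center","block_top","flap_hinge","flap_bar","stand","cross","house","rubber"):
        r=arm.tip_of(p,t); print(t,[(np.round(x["location"],1),round(x["conf"],2)) for x in r[:2]])
    for t in("relief_center","cross","house","rubber"):
        for m in arm.silhouettes(p,t)[:1]:
            q=w[m["mask"]]; q=q[~np.isnan(q[:,0])]
            r=cv2.minAreaRect(q[:,:2].astype(np.float32)); print("sil",t,round(m["conf"],2),np.round(np.median(q,0),1),np.round(q[:,2].max()),r)
E
```

```text
{'clock': np.float64(0.0), 'qpos': array([ 1.078,  0.053,  1.402,  0.   ,  1.689, -0.07 ]), 'joint_vel': array([-0.   , -0.001,  0.   , -0.   , -0.   , -0.   ]), 'tau': array([-1.0000e-03, -3.8167e+01, -3.6018e+01, -0.0000e+00,  6.0000e-03,
        0.0000e+00]), 'position': array([215.239, 478.498, 230.443]), 'tcp_rot': array([-6.590e-01, -3.071e+00,  2.000e-03]), 'wrist_force': array([-0.397, -0.947,  0.801]), 'ft_torque': array([ 0.022,  0.02 , -0.059]), 'gripper_force': np.float64(0.0), 'grip_width': np.float64(84.971)} -18.700000000000003
top [ 325.  175. 1210.]
relief_center [(array([ 431.5, -147.2,    4.8]), 0.88)]
block_top [(array([475.1,  96.3,  36.1]), 0.82)]
flap_hinge [(array([506.2, 186.4,  46.2]), 0.64), (array([ 435.7, -148.5,    4.8]), 0.57)]
flap_bar [(array([547.6, 335.1,  44.9]), 0.75)]
stand [(array([501.8, 182.9,  -2.1]), 0.69)]
cross [(array([ 592.3, -140.3,    1.9]), 0.67)]
house [(array([675.6, -38.3,   2.1]), 0.94), (array([503. , 183.8,  45.6]), 0.73)]
rubber [(array([ 5.534e+02,  5.366e+02, -1.000e-01]), 0.56)]
sil relief_center 0.92 [ 432.4 -147.3   10.2] 
[... 674 characters left out ...]
ge [(array([500.9, 189.4,  39.9]), 0.7)]
flap_bar [(array([546.7, 330.6,  44. ]), 0.84)]
stand [(array([504.1, 185.8,   1.5]), 0.95)]
cross [(array([ 587. , -139.4,    0.8]), 0.63)]
house [(array([680.8, -35.3,   0.8]), 0.83)]
rubber [(array([554.7, 535.7,  -3.3]), 0.67)]
sil relief_center 0.67 [ 431.5 -141.8   10.9] 20.0 ((432.3154296875, -150.873046875), (87.63201141357422, 68.68009948730469), 30.7095890045166)
sil cross 0.47 [ 587.4 -135.     8.2] 13.0 ((585.99853515625, -138.65182495117188), (25.51925277709961, 23.8741455078125), 88.07295989990234)
sil house 0.59 [675.8 -21.3  51.9] 75.0 ((675.8411254882812, -35.10398864746094), (63.49456024169922, 54.234825134277344), 65.31071472167969)
```

View pics/top0.png

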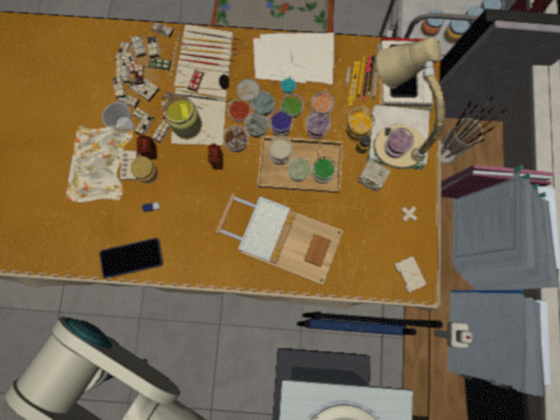

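View pics/scene0.png

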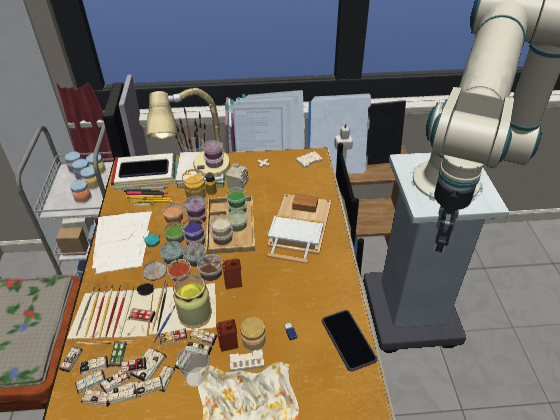

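Run:
```python
from h import *
p=arm.snapshot("top"); w=cloud(p)
def rect(zlo,zhi,c,r):
    m=(w[...,2]>zlo)&(w[...,2]<zhi)&(np.hypot(w[...,0]-c[0],w[...,1]-c[1])<r)
    n,l,st,_=cv2.connectedComponentsWithStats(m.astype(np.uint8)); k=1+np.argmax(st[1:,4])
    q=w[l==k]; print(c,len(q),np.round(np.median(q,0),1),[np.round(a,1) for a in cv2.minAreaRect(q[:,:2].astype(np.float32))])
    return q
rect(5,20,(432,-148),70)
rect(31,42,(475,94),60)
q=rect(38,55,(525,260),150)
q=rect(38,55,(547,333),25)
for x in(0,):
    m=(w[...,2]>38)&(w[...,2]<60)&(np.hypot(w[...,0]-515,w[...,1]-230)<170)
    q=w[m]; q=q[~np.isnan(q[:,0])]
    a=np.arctan2(333-94,547-475); 
    u=np.array([np.cos(a),np.sin(a)]); s=(q[:,:2]-[475,94])@u; t=(q[:,:2]-[475,94])@[-u[1],u[0]]
    print(np.degrees(a))
    for lo in range(0,290,10):
        g=(s>=lo)&(s<lo+10)
        if g.sum()>5: print(lo,g.sum(),np.round([t[g].min(),t[g].max(),np.median(q[g,2])],1))
```

```text
(432, -148) 597 [ 432.6 -147.2   10.5] [array([ 431.1, -145.4]), array([77.7, 54.9]), np.float64(27.0)]
(475, 94) 516 [472.3  94.8  36.1] [array([473.1,  94.5]), array([45.9, 72.8]), np.float64(73.0)]
(525, 260) 2423 [516.9 234.3  49. ] [array([523.4, 257.6]), array([171.5, 144.2]), np.float64(72.7)]
(547, 333) 89 [545.4 332.4  50.6] [array([546.6, 333.1]), array([11.7, 48.4]), np.float64(72.6)]
73.23479749178965
0 15 [-28.1  32.3  38.9]
10 25 [-31.8  37.1  39. ]
20 7 [-30.7  26.3  38.7]
80 63 [-65.6  70.5  40.1]
90 156 [-163.1   71.3   41.7]
100 210 [-164.1   73.    48.5]
110 244 [-167.    73.1   48.8]
120 245 [-167.8   73.4   48.9]
130 243 [-167.8   73.    48.9]
140 228 [-165.    73.5   49. ]
150 225 [-69.9  73.   49.3]
160 224 [-70.9  73.   49.1]
170 224 [-70.6  72.8  49.3]
180 120 [-69.6  72.8  50.4]
190 25 [-48.3  49.5  47.6]
200 25 [-46.4  49.6  48.2]
210 25 [-48.1  49.5  48.7]
220 25 [-48.3  49.3  48.7]
230 25 [-47.9  49.   47.7]
240 129 [-53.5  55.2  49.5]
250 82 [-54.3  55.4  50.6]
```

The top view shows the relief at px (410,274), the cross at (409,213), and the stand with its block at (318,249), flap at (263,226) and bar at (228,215). The rubber is at (150,207). The scene view agrees, with the path above the table clear. Fitted values: relief (431.5,-146), long side at 27°; block (473,94.5); stand x at 72.8°; bar (547,333).

```bash
cat >> h.py <<'E'
def to(pos,yaw=None,Rt=None):
    """tool-frame shift (mm) and rotvec to reach pos with tool y at yaw (deg), pointing down"""
    s=arm.sense(); R0=R.from_rotvec(s["tcp_rot"]); 
    if Rt is None:
        a=np.radians(yaw); y=np.array([np.cos(a),np.sin(a),0]); z=np.array([0,0,-1.]); Rt=R.from_matrix(np.stack([np.cross(y,z),y,z],1))
    print("now",np.round(s["position"],1),"shift",np.round(R0.inv().apply(np.array(pos)-s["position"]),1),"turn",np.round((R0.inv()*Rt).as_rotvec(),3),"shift after turn",np.round(Rt.inv().apply(np.array(pos)-s["position"]),1),
     "F",np.round(s["wrist_force"],1),"grip",np.round(s["grip_width"],1),np.round(s["gripper_force"],1),"t",np.round(s["clock"],2),"q",np.round(s["qpos"],2))
E
python3 - <<'E'
from h import *
to((431.5,-146,120),117)
w=cloud(arm.snapshot("top"))
for c in((432,-147),(475,94)):
  for r in(100,150,200):
    m=np.hypot(w[...,0]-c[0],w[...,1]-c[1])<r; print(c,r,np.nanmax(w[m][:,2]))
E
```

```text
now [215.4 478.8 231.3] shift [-453.4 -481.1  111.3] turn [ 0.     0.    -0.894] shift after turn [  91.1 -654.8  111.3] F [ 1.4 -0.3  0.3] grip 85.2 0.0 t 1.35 q [ 1.08  0.05  1.4   0.    1.69 -0.07]
(432, -147) 100 18.49906415343935
(432, -147) 150 18.49906415343935
(432, -147) 200 55.06603934134796
(475, 94) 100 49.79172738993316
(475, 94) 150 56.50589657139426
(475, 94) 200 76.19480341144276
```

apply_moves([
  [-0.0227,-0.0241,0.003,0,0,0,0.085],
  [-0.0227,-0.0241,0.003,0,0,0,0.085],
  [-0.0227,-0.0241,0.003,0,0,0,0.085],
  [-0.0227,-0.0241,0.003,0,0,0,0.085],
  [-0.0227,-0.0241,0.003,0,0,0,0.085],
  [-0.0227,-0.0241,0.003,0,0,0,0.085],
  [-0.0227,-0.0241,0.003,0,0,0,0.085],
  [-0.0227,-0.0241,0.003,0,0,0,0.085],
  [-0.0227,-0.0241,0.003,0,0,0,0.085],
  [-0.0227,-0.0241,0.003,0,0,0,0.085],
  [-0.0227,-0.0241,0.003,0,0,0,0.085],
  [-0.0227,-0.0241,0.003,0,0,0,0.085],
  [-0.0227,-0.0241,0.003,0,0,0,0.085],
  [-0.0227,-0.0241,0.003,0,0,0,0.085],
  [-0.0227,-0.0241,0.003,0,0,0,0.085],
  [-0.0227,-0.0241,0.003,0,0,0,0.085],
  [-0.0227,-0.0241,0.003,0,0,0,0.085],
  [-0.0227,-0.0241,0.003,0,0,0,0.085],
  [-0.0227,-0.0241,0.003,0,0,0,0.085],
  [-0.0227,-0.0241,0.003,0,0,0,0.085],
])

```text
clock: 3.07
position: [431.9, -148.8, 171.3]
tcp_rot: [0.66, 3.071, 0.0]
wrist_force: [0.5, -0.2, -0.0]
grip_width: 85.0
gripper_force: 0.0
```

apply_moves([
  [0,0,0,0,0,-0.112,0.085],
  [0,0,0,0,0,-0.112,0.085],
  [0,0,0,0,0,-0.112,0.085],
  [0,0,0,0,0,-0.112,0.085],
  [0,0,0,0,0,-0.112,0.085],
  [0,0,0,0,0,-0.112,0.085],
  [0,0,0,0,0,-0.112,0.085],
  [0,0,0,0,0,-0.11,0.085],
  [0,0,0,0,0,0,0.085],
  [0,0,0,0,0,0,0.085],
])

```text
clock: 3.9
position: [431.7, -147.0, 171.3]
tcp_rot: [-0.728, 3.056, 0.0]
wrist_force: [0.2, 0.4, 1.0]
grip_width: 85.2
gripper_force: 0.0
```

Run:
```python
from h import *
to((431.5,-146,4),117)
p=arm.snapshot("scene"); w=cloud(p)
c=p["color"]; cv2.imwrite("pics/s1.png",cv2.resize(c[120:260,200:380,::-1],None,fx=4,fy=4))
```

```text
now [ 431.7 -147.   171.3] shift [ -0.3   1.  167.3] turn [-0.     0.    -0.003] shift after turn [ -0.3   1.  167.3] F [0.2 0.4 1. ] grip 85.2 0.0 t 3.9 q [-0.41 -0.12  1.69  0.    1.57 -2.45]
```

apply_moves([
  [0,0.001,0.02,0,0,-0.003,0.085],
  [0,0,0.025,0,0,0,0.085],
  [0,0,0.025,0,0,0,0.085],
  [0,0,0.025,0,0,0,0.085],
  [0,0,0.025,0,0,0,0.085],
  [0,0,0.02,0,0,0,0.085],
  [0,0,0.015,0,0,0,0.085],
  [0,0,0.01,0,0,0,0.085],
  [0,0,0.006,0,0,0,0.085],
  [0,0,0,0,0,0,0.085],
  [0,0,0,0,0,0,0.065],
  [0,0,0,0,0,0,0.065],
  [0,0,0,0,0,0,0.04],
  [0,0,0,0,0,0,0.04],
  [0,0,0,0,0,0,0.04],
  [0,0,0,0,0,0,0.04],
  [0,0,0,0,0,0,0.04],
  [0,0,0,0,0,0,0.04],
], force=30)

```text
clock: 5.45
position: [432.0, -146.5, 1.5]
tcp_rot: [-0.737, 3.052, -0.002]
wrist_force: [-0.3, 0.5, 6.3]
grip_width: 51.2
gripper_force: 31.6
```

apply_moves([
  [0,0,-0.005,0,0,0,0.04],
  [0,0,-0.015,0,0,0,0.04],
  [0,0,-0.025,0,0,0,0.04],
  [0,0,-0.03,0,0,0,0.04],
  [0,0,-0.03,0,0,0,0.04],
  [0,0,-0.025,0,0,0,0.04],
  [0,0,0,0,0,0,0.04],
])

```text
clock: 6.03
position: [433.6, -147.1, 136.3]
tcp_rot: [-0.736, 3.046, -0.009]
wrist_force: [0.1, -0.5, -0.5]
grip_width: 51.4
gripper_force: 31.8
```

Run:
```python
from h import *
to((473.1,94.5,131),72.8)
p=arm.snapshot("top"); w=cloud(p); c=p["color"]
cv2.imwrite("pics/t2.png",cv2.resize(c[200:320,340:480,::-1],None,fx=4,fy=4))
p=arm.snapshot("scene"); c=p["color"]
cv2.imwrite("pics/s2.png",cv2.resize(c[80:200,230:400,::-1],None,fx=4,fy=4))
```

```text
now [ 433.6 -147.1  136.3] shift [-145.5  196.9    4.8] turn [-0.005  0.009  0.774] shift after turn [ 33.7 242.5   5.3] F [ 0.1 -0.5 -0.5] grip 51.4 31.8 t 6.03 q [-0.41 -0.1   1.74  0.    1.49 -2.45]
```

View pics/s2.png

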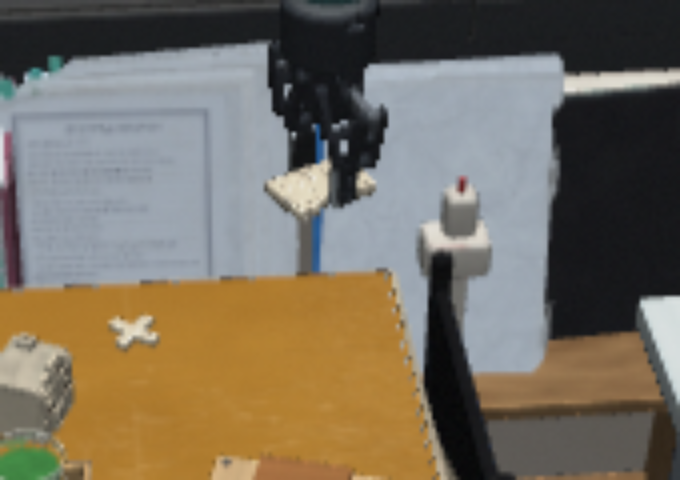

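The relief is held level (crop px (320,185)). I'll carry it to above the block.

apply_moves([
  [0,0,0,-0.005,0.009,0.086,0.04],
  [0,0,0,0,0,0.086,0.04],
  [0,0,0,0,0,0.086,0.04],
  [0,0,0,0,0,0.086,0.04],
  [0,0,0,0,0,0.086,0.04],
  [0,0,0,0,0,0.086,0.04],
  [0,0,0,0,0,0.086,0.04],
  [0,0,0,0,0,0.086,0.04],
  [0,0,0,0,0,0.086,0.04],
  [0.0034,0.0242,0,0,0,0,0.04],
  [0.0034,0.0242,0,0,0,0,0.04],
  [0.0034,0.0242,0,0,0,0,0.04],
  [0.0034,0.0242,0,0,0,0,0.04],
  [0.0034,0.0242,0,0,0,0,0.04],
  [0.0034,0.0242,0,0,0,0,0.04],
  [0.0034,0.0242,0,0,0,0,0.04],
  [0.0034,0.0242,0,0,0,0,0.04],
  [0.0034,0.0242,0,0,0,0,0.04],
  [0.0034,0.0242,0,0,0,0,0.04],
])

```text
clock: 7.72
position: [469.2, 96.2, 128.1]
tcp_rot: [-0.467, -3.093, 0.002]
wrist_force: [0.2, -0.2, -0.1]
grip_width: 51.2
gripper_force: 31.8
```

apply_moves([
  [0,0,0.03,0,0,0,0.04],
  [0,0,0.02,0,0,0,0.04],
  [0,0,0.01,0,0,0,0.04],
  [0,0,0,0,0,0,0.04],
  [0,0,0,0,0,0,0.04],
])

```text
clock: 8.13
position: [469.1, 94.9, 69.6]
tcp_rot: [-0.468, -3.094, 0.002]
wrist_force: [0.0, -0.7, -0.6]
grip_width: 50.8
gripper_force: 31.8
```

```bash
cat >> h.py <<'E'
def relief():
    s=arm.sense()["position"]
    for n in("top","scene"):
        p=arm.snapshot(n); w=cloud(p)
        for m in arm.silhouettes(p,"relief_center")[:1]:
            q=w[m["mask"]]; q=q[~np.isnan(q[:,0])]; z=np.median(q[:,2])
            g=q[abs(q[:,2]-z)<7]; r=cv2.minAreaRect(g[:,:2].astype(np.float32))
            a=np.radians(72.8); e=(g[:,:2]-[473.1,94.5]); X=e@[np.cos(a),np.sin(a)]; Y=e@[-np.sin(a),np.cos(a)]
            print(n,round(m["conf"],2),len(g),round(float(z),1),[np.round(v,1) for v in r],"stand X",np.round(np.percentile(X,[1,99]),1),"Y",np.round(np.percentile(Y,[1,99]),1))
        for x in arm.tip_of(p,"relief_center")[:1]: print(np.round(x["location"],1),round(x["conf"],2))
E
python3 - <<'E'
from h import *
to((473.1,94.5,37.5),72.8); relief()
p=arm.snapshot("scene"); cv2.imwrite("pics/s3.png",cv2.resize(p["color"][150:270,230:380,::-1],None,fx=5,fy=5))
E
```

```text
now [469.1  94.9  69.6] shift [-4.3  0.9 32. ] turn [-0.003 -0.012  0.   ] shift after turn [-3.9  0.8 32.1] F [ 0.  -0.7 -0.6] grip 50.8 31.8 t 8.13 q [ 0.12  0.05  1.73  0.    1.37 -1.15]
top 0.4 116 79.0 [array([438. ,  95.1]), array([34.6, 21.5]), np.float64(78.8)] stand X [-26.2   7.4] Y [21.8 43.5]
[470.4  94.2  73.5] 0.7
scene 0.64 191 80.5 [array([467.5,  94.6]), array([59.5, 78.3]), np.float64(76.2)] stand X [-26.4  26.8] Y [-31.4  43.7]
[469.9  92.3  71.3] 0.81
```

View pics/s3.png

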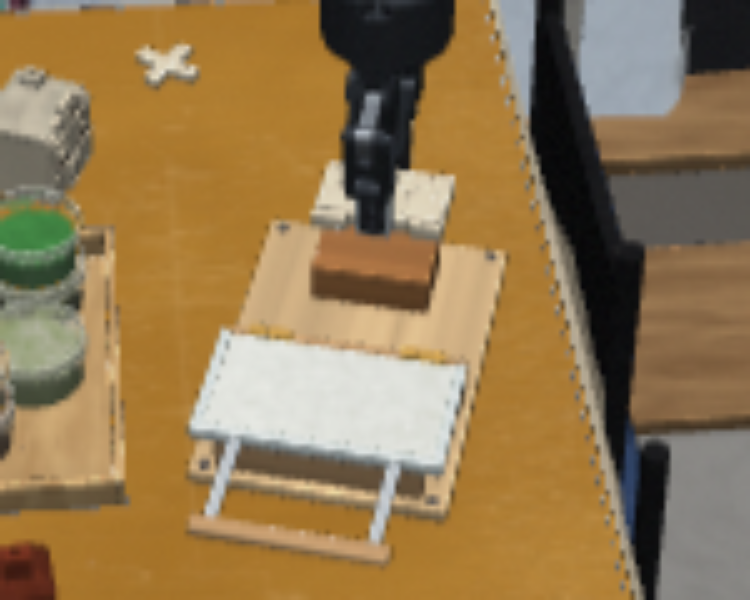

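apply_moves([
  [-0.0043,0.0008,0.006,-0.003,-0.012,0,0.04],
  [0,0,0.006,0,0,0,0.04],
  [0,0,0.006,0,0,0,0.04],
  [0,0,0.005,0,0,0,0.04],
  [0,0,0.004,0,0,0,0.04],
  [0,0,0.003,0,0,0,0.04],
  [0,0,0,0,0,0,0.04],
  [0,0,0,0,0,0,0.04],
])

```text
clock: 9.15
position: [473.9, 94.7, 39.9]
tcp_rot: [0.469, 3.105, 0.001]
wrist_force: [-0.5, 0.6, -0.1]
grip_width: 51.1
gripper_force: 31.8
```

Run:
```python
from h import *
to((473.1,94.5,37.5),72.8); relief()
```

```text
now [473.9  94.7  39.9] shift [ 0.7 -0.4  2.4] turn [0.001 0.002 0.   ] shift after turn [ 0.7 -0.4  2.4] F [-0.5  0.6 -0.1] grip 51.1 31.8 t 9.15 q [ 0.12  0.09  1.75 -0.    1.29 -1.15]
top 0.63 105 49.2 [array([442.7,  95.6]), array([35.2, 19.8]), np.float64(75.3)] stand X [-25.3   9.1] Y [19.5 38.8]
[475.5  95.   43.9] 0.56
scene 0.54 202 49.8 [array([473. ,  96.2]), array([54.7, 80.3]), np.float64(77.0)] stand X [-25.6  26.7] Y [-37.5  39.7]
[474.2  91.2  42. ] 0.54
```

apply_moves([
  [0,-0.0004,0.001,0,0,0,0.04],
  [0,0,0.001,0,0,0,0.04],
  [0,0,0.0004,0,0,0,0.04],
  [0,0,0,0,0,0,0.04],
  [0,0,0,0,0,0,0.04],
])

```text
clock: 9.87
position: [473.8, 94.3, 37.7]
tcp_rot: [0.469, 3.104, 0.001]
wrist_force: [-1.0, 0.2, -1.0]
grip_width: 50.8
gripper_force: 31.9
```

apply_moves([
  [0,0,0.0006,0,0,0,0.04],
  [0,0,0.0006,0,0,0,0.04],
  [0,0,0,0,0,0,0.04],
  [0,0,0,0,0,0,0.04],
])

```text
clock: 10.2
position: [473.8, 94.3, 37.6]
tcp_rot: [0.469, 3.104, 0.0]
wrist_force: [-4.8, -1.5, 10.2]
grip_width: 51.5
gripper_force: 32.8
```

apply_moves([
  [0,0,0,0,0,0,0.055],
  [0,0,0,0,0,0,0.06],
  [0,0,0,0,0,0,0.07],
  [0,0,0,0,0,0,0.085],
  [0,0,0,0,0,0,0.085],
  [0,0,0,0,0,0,0.085],
  [0,0,-0.01,0,0,0,0.085],
  [0,0,-0.025,0,0,0,0.085],
  [0,0,-0.035,0,0,0,0.085],
  [0,0,-0.035,0,0,0,0.085],
  [0,0,-0.025,0,0,0,0.085],
])

```text
clock: 11.12
position: [474.1, 94.3, 170.6]
tcp_rot: [0.468, 3.101, 0.002]
wrist_force: [1.3, 0.5, 0.0]
grip_width: 84.9
gripper_force: 0.0
```

apply_moves([
  [0,0.02,0,0,0,0,0.085],
  [0,0.03,0,0,0,0,0.085],
  [0,0.03,0,0,0,0,0.085],
  [0,0.03,0,0,0,0,0.085],
  [0,0.03,0,0,0,0,0.085],
  [0,0.03,0,0,0,0,0.085],
  [0,0.03,0,0,0,0,0.085],
  [0,0.03,0,0,0,0,0.085],
  [0,0.02,0,0,0,0,0.085],
  [0,0,0,0,0,0,0.085],
  [0,0,0,0,0,0,0.085],
])

```text
clock: 12.03
position: [547.2, 333.8, 166.7]
tcp_rot: [0.467, 3.105, 0.0]
wrist_force: [0.3, -0.0, 0.8]
grip_width: 85.2
gripper_force: 0.0
```

```bash
python3 - <<'E'
from h import *
to((547,333.3,100),72.8); relief()
for n,b in(("top",(200,300,260,380)),("scene",(170,250,260,360))):
    p=arm.snapshot(n); cv2.imwrite(f"pics/{n}4.png",cv2.resize(p["color"][b[0]:b[1],b[2]:b[3],::-1],None,fx=5,fy=5))
E
python3 -c "
import cv2,numpy as np
a=cv2.imread('pics/top4.png');b=cv2.imread('pics/scene4.png');a=cv2.resize(a,(400,333));b=cv2.resize(b,(400,320))
c=np.zeros((333,800,3),np.uint8);c[:,:400]=a;c[:320,400:]=b;cv2.imwrite('pics/c4.png',c)"
```

```text
now [547.2 333.8 166.7] shift [ 0.1 -0.6 66.7] turn [0.    0.002 0.002] shift after turn [ 0.  -0.5 66.7] F [ 0.3 -0.   0.8] grip 85.2 0.0 t 12.03 q [ 0.49  0.4   1.12 -0.    1.61 -0.78]
top 0.69 548 46.7 [array([472.2,  94.1]), array([48.9, 75.8]), np.float64(73.0)] stand X [-23.9  22.5] Y [-36.   38.2]
[474.3  90.4  39.2] 0.81
scene 0.81 250 46.9 [array([465.6,  97.5]), array([55.3, 65.3]), np.float64(72.7)] stand X [-25.7  26.5] Y [-23.6  39.7]
[471.3  89.6  41. ] 0.69
```

View pics/c4.png

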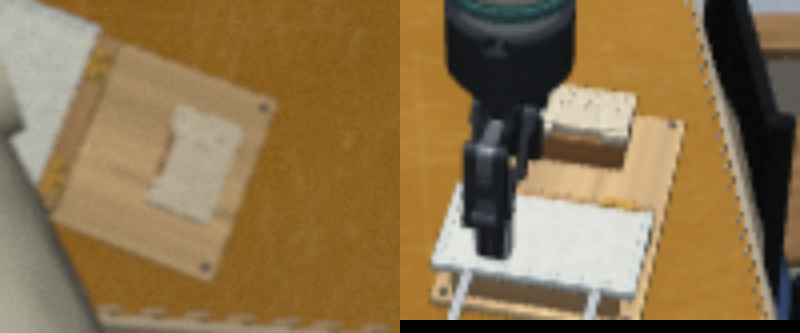

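The relief is centred on the block: left half px (198,163), right half (592,112), square and with overhang within about 1 mm. Next is the bar.

apply_moves([
  [0,-0.0005,0.02,0,0.002,0.002,0.045],
  [0,0,0.025,0,0,0,0.045],
  [0,0,0.025,0,0,0,0.045],
  [0,0,0.02,0,0,0,0.045],
  [0,0,0.02,0,0,0,0.045],
  [0,0,0.015,0,0,0,0.045],
  [0,0,0.01,0,0,0,0.045],
  [0,0,0.005,0,0,0,0.045],
  [0,0,0,0,0,0,0.045],
  [0,0,0,0,0,0,0.03],
  [0,0,0,0,0,0,0.02],
  [0,0,0,0,0,0,0.005],
  [0,0,0,0,0,0,0.005],
  [0,0,0,0,0,0,0.005],
  [0,0,0,0,0,0,0.005],
  [0,0,0,0,0,0,0.005],
], force=30)

```text
clock: 13.77
position: [548.0, 333.3, 28.1]
tcp_rot: [0.472, 3.104, 0.004]
wrist_force: [0.5, 1.3, 6.2]
grip_width: 10.6
gripper_force: 29.5
```

Run:
```python
from h import *
to((547,333.3,27),72.8)
# per-row twist for rotation d about hinge; tool y=+stand x, z=down, hinge from TCP: y=-155, z=-18 => x axis of tool
for d in (0.05,0.0727):
    r=np.array([155,18.])  # TCP rel hinge in (tool y, tool z)
    # up = -z : rotation taking +y to -z is negative about tool x
    c,s=np.cos(d),np.sin(d)
    n=np.array([c*r[0]+s*r[1], -s*r[0]+c*r[1]])
    print(d,np.round(n-r,3))
p=arm.snapshot("scene"); cv2.imwrite("pics/s5.png",cv2.resize(p["color"][170:290,230:380,::-1],None,fx=5,fy=5))
```

```text
now [548.  333.3  28.1] shift [ 1.  -0.3  1.1] turn [ 0.003  0.002 -0.002] shift after turn [ 1.  -0.3  1.1] F [0.5 1.3 6.2] grip 10.6 29.5 t 13.77 q [ 0.49  0.52  1.26  0.    1.36 -0.78]
0.05 [ 0.706 -7.769]
0.0727 [  0.898 -11.306]
```

View pics/s5.png

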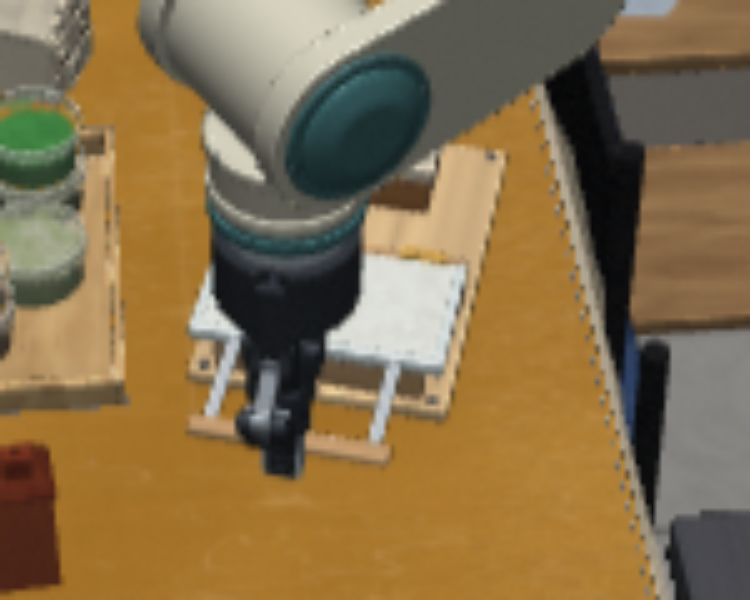

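The gripper holds the bar between the rods (px (275,430)). I'll raise it along the hinge arc.

apply_moves([
  [0,0.0007,-0.0078,-0.05,0,0,0.005],
  [0,0.0007,-0.0078,-0.05,0,0,0.005],
  [0,0.0007,-0.0078,-0.05,0,0,0.005],
  [0,0.0007,-0.0078,-0.05,0,0,0.005],
  [0,0.0007,-0.0078,-0.05,0,0,0.005],
  [0,0.0007,-0.0078,-0.05,0,0,0.005],
  [0,0,0,0,0,0,0.005],
], force=40)

```text
clock: 14.4
position: [547.4, 331.2, 75.3]
tcp_rot: [0.461, 3.024, 0.466]
wrist_force: [3.2, 6.3, 0.4]
grip_width: 10.5
gripper_force: 39.5
```

```bash
cat >> h.py <<'E'
def flap():
    s=arm.sense(); M=R.from_rotvec(s["tcp_rot"]); a=np.radians(72.8); u=np.array([np.cos(a),np.sin(a),0])
    g=s["position"]-18*M.as_matrix()[:,2]; H=np.r_[np.array([473.1,94.5])+95*u[:2],45]
    e=g-H; print("flap deg",np.degrees(np.arctan2(e[2],e@u)),"radius",np.hypot(e[2],e@u),"tilt",np.degrees(np.arcsin(M.as_matrix()[:,2]@u)),"F",np.round(s["wrist_force"],1),"T",np.round(s["ft_torque"],2),"g",np.round(g,1),s["grip_width"],"q",np.round(s["qpos"],2),s["clock"])
E
python3 -c "
from h import *
flap()"
```

```text
flap deg 17.811676136814246 radius 155.1452953250704 tilt 17.526696530244795 F [3.2 6.3 0.4] T [ 0.88 -0.45 -0.04] g [545.8 326.1  92.5] 10.538196951020096 q [ 0.38  0.32  1.44  0.25  1.19 -0.96] 14.4
```

apply_moves([
  [0,0.0007,-0.0078,-0.05,0,0,0.005],
  [0,0.0007,-0.0078,-0.05,0,0,0.005],
  [0,0.0007,-0.0078,-0.05,0,0,0.005],
  [0,0.0007,-0.0078,-0.05,0,0,0.005],
  [0,0.0007,-0.0078,-0.05,0,0,0.005],
  [0,0.0007,-0.0078,-0.05,0,0,0.005],
  [0,0.0007,-0.0078,-0.05,0,0,0.005],
  [0,0.0007,-0.0078,-0.05,0,0,0.005],
  [0,0.0007,-0.0078,-0.05,0,0,0.005],
  [0,0.0007,-0.0078,-0.05,0,0,0.005],
  [0,0.0005,-0.0055,-0.035,0,0,0.005],
  [0,0,0,0,0,0,0.005],
  [0,0,0,0,0,0,0.005],
  [0,0,0,0,0,0,0.005],
])

```text
clock: 15.57
position: [536.7, 296.6, 148.5]
tcp_rot: [0.415, 2.733, 1.212]
wrist_force: [5.0, 2.8, 3.0]
grip_width: 10.5
gripper_force: 40.0
```

Run:
```python
from h import *
flap(); relief()
p=arm.snapshot("scene"); cv2.imwrite("pics/s6.png",cv2.resize(p["color"][130:250,230:380,::-1],None,fx=5,fy=5))
w=cloud(p); a=np.radians(72.8); u=np.array([np.cos(a),np.sin(a)]); e=w[...,:2]-[473.1,94.5]
X=e@u-95; Y=e@[-u[1],u[0]]; Z=w[...,2]-45
c=p["color"].astype(int); m=(abs(Y)<70)&(X>8)&(X<75)&(Z>8)&(Z<85)&(c.min(-1)>140)
print(m.sum()); 
for x in arm.tip_of(p,"flap_bar")[:1]: print(x)
A=np.c_[X[m],np.ones(m.sum())]; k=np.linalg.lstsq(A,Z[m],rcond=None)[0]; print("panel deg",np.degrees(np.arctan(k[0])),k)
print({t:[(np.round(x["location"]),round(x["conf"],2)) for x in arm.tip_of(p,t)[:1]] for t in("cross","house","rubber")})
```

```text
flap deg 48.160029746028805 radius 155.16070349438206 tilt 47.85475506709728 F [5.  2.8 3. ] T [ 0.24 -0.45 -0.39] g [532.7 283.8 160.6] 10.540234875155512 q [ 0.13  0.08  1.74  0.86  1.09 -1.46] 15.5667
scene 0.79 194 46.9 [array([459.7, 100. ]), array([57. , 50.7]), np.float64(73.9)] stand X [-26.2  26.5] Y [-9.8 39.7]
[471.4  92.5  38. ] 0.48
25
{'location': [533.3, 284.5, 155.8], 'conf': 0.83}
panel deg -3.247344265723469 [-5.67376145e-02  7.20494339e+01]
{'cross': [(array([ 588., -138.,   -1.]), 0.41)], 'house': [(array([679., -40.,   2.]), 0.93)], 'rubber': [(array([558., 536.,  -0.]), 0.64)]}
```

View pics/s6.png

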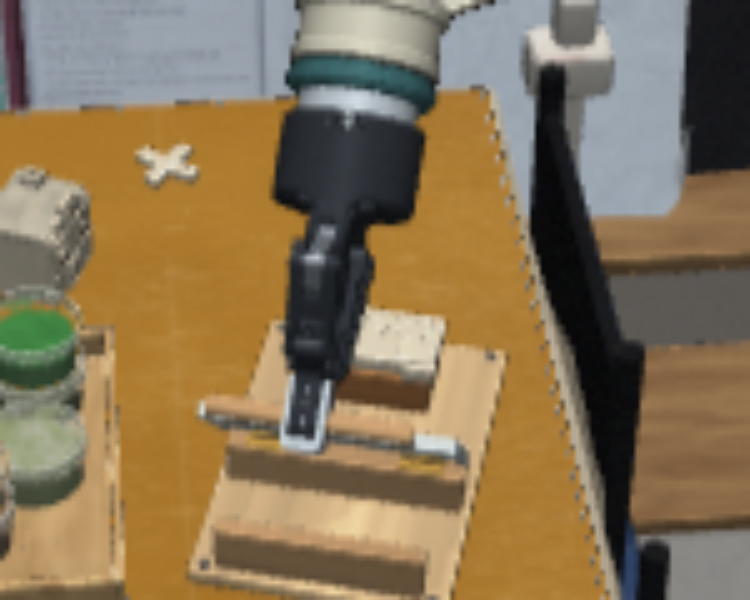

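The bar sits in the fingers (px (310,420)), with the relief untouched at (400,345). The flap is at about 48°, so it needs 2° more.

apply_moves([
  [0,0.0003,-0.0028,-0.018,0,0,0.005],
  [0,0.0003,-0.0028,-0.018,0,0,0.005],
  [0,0,0,0,0,0,0.005],
  [0,0,0,0,0,0,0.005],
  [0,0,0,0,0,0,0.005],
  [0,0,0,0,0,0,0.005],
  [0,0,0,0,0,0,0.005],
  [0,0,0,0,0,0,0.005],
])

```text
clock: 16.78
position: [535.6, 293.0, 152.5]
tcp_rot: [0.411, 2.707, 1.259]
wrist_force: [5.2, 2.6, 2.5]
grip_width: 10.4
gripper_force: 40.1
```

```bash
python3 -c "
from h import *
flap(); print(np.round(arm.sense()['joint_vel'],3))"
```

```text
flap deg 50.16905408468884 radius 155.13256358243672 tilt 49.90485396341488 F [5.2 2.6 2.5] T [ 0.16 -0.47 -0.5 ] g [531.5 279.9 164.1] 10.446526649189966 q [ 0.11  0.07  1.75  0.91  1.1  -1.5 ] 16.7833
[ 0.001  0.002 -0.    -0.001 -0.001  0.   ]
```

```bash
python3 -c "
from h import *
print(arm.hand_in())"
```

```text
the job is handed in; nothing more can be done
None
```

The job is handed in: the relief lies face up on the block, centred to about 1 mm and square; the arm holds the flap still at about 50° (by arm kinematics), and the cross, house and eraser were not moved.

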